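# Knock the transit pin down, then hold the chamber flap on its balance point

### The job

The sample chamber's flap is locked by its upright transit pin. Take the mallet by the handle and knock the pin all the way down with the mallet's head, stand the mallet back on the bench the way up it stood, then take the flap by its bar, swing it up until it stands straight upright on its balance point and keep hold of it there, letting it fall neither shut nor over backwards: the job finishes with the gripper still holding the flap, so that its stay can be fitted. Touch the pin only with the mallet and leave the other things on the bench alone.

Things in the scene. Friction and masses are not known exactly. Their poses are not given: they have to be found in the camera images.
- chamber: Fixed sample chamber: grey open box 100x120x72 mm (x, y, z) on a plate 200x130x8 mm (x -60 to +140 mm). Origin on the bench under the grey box's centre, z up, top of box 80 mm high. Hinge parallel to frame y at x = +75, z = 88 mm; the shut flap's bar at x = -92, the pin at x = +122, y = +30 mm. Frame x points roughly to the robot's left (yaw 1.20 to 1.94).
- flap (a joint): Flap angle, rad: 0 shut (level on the box), grows as the bar is lifted; 1.571 straight upright, the balance point, its weight right over the hinge; below that it falls shut, above it falls backwards to a stop at 1.9. Turns freely, about 0.3 kg. While the pin is up, its hooked lug in front of the flap's stop arm holds it below about 0.15.
- flap_hinge (a point): Point on the hinge axis at mid width, 88 mm above the bench; its axes turn with the flap. The flap plate is 8 mm thick, 116 mm wide and reaches 127 mm from the hinge; a stop arm 22 mm long and 22 mm wide hangs below the hinge.
- flap_bar (a point): Middle of the bar of the bail handle at the flap's free edge: round steel, diameter 10 mm, parallel to the hinge, 74 mm clear between its arms, 167 mm from the hinge in the flap's plane, 35 mm free gap to the flap's edge. Shut, it lies 88 mm above bare bench. Pinched from above across the bar, it can turn between the fingers. Axes turn with the flap (y along the bar).
- pin (a joint): How far the transit pin is pushed down, m: 0 = up, 0.025 = fully down (its collar meets the boss). A light return spring (1 N) and friction of about 6 N: a push of about 8 N moves it, and it stays where it is left.
- pin_top (a point): Centre of the pin's flat round head, diameter 24 mm, 8 mm thick; 130 mm above the bench when up and 105 mm when down. The flap's top is 92 to 94 mm high.
- mallet: Loose mallet, about 0.2 kg, standing on a face of its head: white upright cylinder, diameter 50, 70 mm tall, its flat ends the striking faces. Level wooden handle 18 mm wide, 22 mm high along the frame's -x from x = -25 to -140 mm, mid-line 35 mm above the lower face. Origin: centre of the lower face, z up. Centre of mass about 8 mm off the head's axis toward the handle.
- mallet_grip (a point): Place on the handle's mid-line to grip from above across the handle: 50 mm from the head's axis, 35 mm above the lower face.
- beaker_left: Bystander: plastic beaker, 57x62x65 mm, origin at the centre of its underside, on the left.
- beaker_far: Bystander: plastic beaker, 59x63x67 mm, origin at the centre of its underside, near the far edge of the bench behind the mallet.
- small_bottle: Bystander: small wide-necked bottle, 51x51x88 mm, origin at the centre of its underside, on the left.
- meter: Bystander: dark hand-held meter with keys, 112x42x18 mm, lying on the right, origin at the centre of its underside.
Mind the look-alikes: they are no part of the job. There is more than one size of the mallet; the one meant has the size given above.

How it is judged:
On the way, in this order (a step that is already met when the one before it is completed fails the run):
1. the pin is knocked fully down with the mallet's head (value of joint pin above 0.022 m and contact force between mallet and pin above 0.3 N).
2. the mallet stands on the bench again, let go (height (world z) of mallet between -0.01 and 0.01 m and angle between mallet's own z axis and vertical below 0.12 rad and linear speed of mallet below 0.02 m/s and contact force between mallet and the arm below 0.1 N and contact force between mallet and the fingers below 0.1 N), for 0.2 s.
3. the flap is lifted by the gripper (value of joint flap above 0.4 rad and contact force between the fingers and flap above 2 N), for 0.1 s.
At the end, for the whole second after the job is handed in: The flap stands within 0.1 rad (6 degrees) of straight upright, still, its bar held by the gripper's fingers (more than 2 N); the pin is down (at least 20 of its 25 mm); the mallet stands upright on the bench, let go and at rest (all of step 2 and value of joint flap between 1.471 and 1.671 rad and velocity of joint flap between -0.05 and 0.05 rad/s and contact force between the fingers and flap above 2 N and distance between the grasp point and flap_bar below 0.04 m and value of joint pin above 0.02 m); the arm keeps its last pose, push and grip.
It fails at once if the gripper or arm touches the pin (contact force between any of the arm, the fingers and pin above 1 N).
It fails at once if the flap falls over backwards to its stop (value of joint flap above 1.85 rad).
It fails at once if the flap falls shut: it drops fast (velocity of joint flap below -2.5 rad/s).
It fails at once if a bystander is moved by more than 25 mm (distance of any of beaker_left, beaker_far, small_bottle, meter from where it was at the start of the episode above 0.025 m).
It also fails if it takes over 58 s, if anything falls off the work surface, if the arm or the gripper's body presses on something with over 40 N, if the wrist force passes 120 N, or if a joint passes its speed limit or range.

### The arm

A 6-joint arm with a two-finger parallel gripper is mounted at the origin on the work surface; the furniture and walls round the work are solid. World frame = base frame: x ahead of the robot, y to its left, z up, the work surface at z = 0. Lengths are in m, angles in rad, forces in N, time in s.
With the tool pointing down it reaches from about 0.375 to 0.975 m from the base axis. Payload 3.8 kg.
Tool frame: the origin (TCP) lies midway between the tips of the shut fingers; the grasp point (between the pads) lies 19 mm behind it; z points along the fingers, y is the line along which they close (so a half turn about z gives the same grasp; the last joint's range is limited). The gripper opens to 85 mm and grips with 20 to 120 N. Pads are 22 mm wide; open, the fingers measure 114 mm over their backs; the gripper's body (76 mm by 85 mm) begins 54 mm behind the grasp point. The pads swing forward as they close: fully open they stand 13 mm farther back than shut.
Start: joints at [-1.282, 0.264, 1.604, -0, 1.274, -0.037], TCP at [0.216, -0.639, 0.202] pointing down, gripper open.
Joint ranges: [-2.63, 2.63], [-0.94, 2.18], [0.31, 2.57], [-1.31, 4.45], [0, 2.66], [-2.55, 2.55]. Speed limits (rad/s): [2.57, 2.57, 3.14, 3.14, 3.14, 3.14].

### API

Orientations are given as a rotation vector (axis times angle).
In Python, from workcell import status, read_camera, workorder, masks_of gives the robot as it stands.
- The arm moves only by the tool drive_tool, never from a script. Its argument "rows" is a list of rows, each a list of 7 numbers: the turn, a rotation vector about the tool's x, y, z in degrees, then the shift along the tool's x, y, z in m, then the opening, from 0 (shut) to 1 (fully open). In form: [[ax, ay, az, tx, ty, tz, claw], ...]. A call has 1 to 8 rows; each row shifts and turns the commanded pose from where the row before left it, along the tool's axes as they then stand; what a row does not reach is not made up. A row lasts 1/12 s, in which the tool goes at most 41.7 mm and 7.16 degrees, less where a joint would pass 70% of its speed; a pose out of reach is approached as far as the arm can. A call is refused whole if a number of a shift passes 0.0417 or a number of a turn 7.16, either way. A call with a gripper value outside its range is refused whole. The fingers move at their own pace and stop on an object; "force" is the grip in N (left out, the last holds). Time passes only in rows, so rows that do not move let the fingers close. It gives the time, the measured TCP pose, the force, the opening and the grip force at its end, in the units of the state.
- status.read_state(): the state, without advancing time (a new reading comes with each control period).
- read_camera(name): name is "scene" or "top"; returns a dict with "color" (400x640x3 uint8, red, green, blue), "intrinsics" (3x3 intrinsics, pixels), "D" ([k1, k2, p1, p2, k3] as OpenCV has them; the pictures are not rectified), "world_from_camera" (4x4, takes a point from camera to world coordinates). Camera axes: x right, y up, looking along -z (the intrinsics and any distortion apply to the point x, -y, -z); pixel columns grow to the right and rows downward; lengths in m; the calibration is good to about 2 mm. A picture is of the moment at which its call begins. There is no depth.
- workorder.finish_job(): hands the job in; it is judged then, once.
Trained networks look in a picture, given as the dict that the camera call returned (one of the last four; its "shot" number tells which), for a name from the list of things; names that differ only in an ending like _2 or _b are one class to them, and where a whole thing is asked for, a point or a joint stands for the part that bears it (a point fixed in the world has none). Each returns a list of dicts, best first, with "score" (0 to 1); they miss things now and then, are a little off and sometimes report something else, mostly with a low value. They report only what shows in the picture. A call takes as long as a camera call. They do not tell look-alikes from the thing itself.
- masks_of(picture, name): "mask" (400x640 bool, what is visible of it) and "bbox" ([left, top, right, bottom] in pixels, round what is visible of it).
The state is a dict: "time": time; "q": joint angles; "joint_vel": joint speeds; "joint_torque": joint torques, N m; "tool_pos": TCP position; "tcp_rot": TCP orientation; "wrist_force": force on the tool from outside, world axes, zero at the start; "torque": the same for the moment, N m; "width": opening from 0.0 (shut) to 1.0 (fully open); "grip_force": force on a finger pad.
Only numpy, scipy, OpenCV 4.12 (cv2) and the standard library are available. Lean on these libraries where they do the work, as an engineer would, in place of code of your own. Each camera call takes 0.05 s, during which the arm holds its last target. There are 200 camera calls.

## Working session

There is one attempt and no reset: what is moved stays moved. The work goes in short steps, Python scripts to look and compute and a tool call to move; the robot and the scene stay as the last step left them, time stands still between calls to the robot, and variables do not carry over. Pictures are saved under pics/ and viewed, at most 10 in all, crops included, and the job is handed in when it is done.

Besides the shell and the picture viewer there is one more tool, called after "Request:" by a JSON object that holds its "fn" and its "kwargs", one argument or row to a line. drive_tool: Moves the arm, as the interface text tells. Its arguments: {"type":"object","properties":{"rows":{"type":"array"},"force":{"type":"number"}},"required":["rows"]}

```bash
mkdir -p pics; ls; python3 - <<'E'
from workcell import status, read_camera, workorder, masks_of
import cv2,pickle
s=status.read_state();print(s)
for n in("scene","top"):
    p=read_camera(n);print(n,p["intrinsics"].tolist(),p["D"],p["world_from_camera"].tolist())
    cv2.imwrite(f"pics/{n}0.png",p["color"][:,:,::-1])
    d={}
    for t in("chamber","flap","pin","mallet","beaker_left","beaker_far","small_bottle","meter"):
        d[t]=masks_of(p,t)
        for r in d[t]: print(n,t,round(float(r["score"]),2),r["bbox"])
    pickle.dump((p,d),open(f"{n}0.pkl","wb"))
E
```

```text
pics
{'time': 0.0, 'q': array([-1.28190964e+00,  2.64731628e-01,  1.60538152e+00,  5.73968278e-06,
        1.27369577e+00, -3.69588253e-02]), 'joint_vel': array([-7.91487315e-04, -3.23166787e-05,  2.80518734e-04, -6.44987922e-04,
        4.21215660e-04, -5.00859894e-04]), 'joint_torque': array([ 1.55320366e-03, -5.15110481e+01, -3.67311358e+01, -5.87821887e-05,
        1.29316482e-02, -3.72592274e-05]), 'tool_pos': array([ 0.21580952, -0.63872971,  0.20087254]), 'tcp_rot': array([-3.09781999e+00, -5.09216219e-01,  4.28509142e-04]), 'wrist_force': array([-0.123395  , -0.78836545,  0.02764341]), 'torque': array([-0.0380018,  0.0238162,  0.0044649]), 'grip_force': 0.0, 'width': 0.9952048995051771}
scene [[501.0614836115828, 0.0, 317.83096832159964], [0.0, 501.0614836115828, 200.84877787009566], [0.0, 0.0, 1.0]] [-0.08760542  0.          0.          0.          0.        ] [[-0.5697030841921704, 0.4465564912303014, -0.6899461544222206, -0.6952831916055244], [-0.8215283690728267, -0.28592367094665705, 0.4932938203555053, 0.8190486211861586], [0.023011620335614557, 0.8478413498600254, 0.52
[... 806 characters left out ...]
 -0.10463353735799134, 0.38799860429328914], [-0.9997760422860793, 0.019284733748002016, -0.00871575097467739, -0.010124740549149294], [-0.006648309953714847, 0.10478521570268441, 0.9944726534927448, 1.1517100379582355], [0.0, 0.0, 0.0, 1.0]]
top chamber 0.85 [264.2, 169.8, 343.4, 229.6]
top flap 0.55 [275.4, 173.9, 347.2, 224.3]
top pin 0.53 [258.3, 192.0, 280.2, 203.9]
top mallet 0.9 [387.7, 184.9, 409.3, 236.9]
top mallet 0.7 [374.7, 254.5, 403.8, 292.8]
top mallet 0.63 [249.2, 254.6, 286.5, 275.2]
top beaker_left 0.65 [172.3, 195.9, 192.6, 211.2]
top beaker_far 0.56 [383.2, 154.6, 404.3, 171.1]
top small_bottle 0.74 [215.5, 219.6, 236.1, 237.7]
top meter 0.87 [429.0, 169.6, 465.6, 192.6]
```

```bash
python3 - <<'E'
import cv2
a=cv2.imread("pics/top0.png")[135:310,160:480]
cv2.imwrite("pics/top_crop.png",cv2.resize(a,None,fx=2.5,fy=2.5,interpolation=cv2.INTER_CUBIC))
a=cv2.imread("pics/scene0.png")[150:300,180:400]
cv2.imwrite("pics/scene_crop.png",cv2.resize(a,None,fx=3.6,fy=3.6,interpolation=cv2.INTER_CUBIC))
E
```

```text
(no output)
```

View pics/top_crop.png

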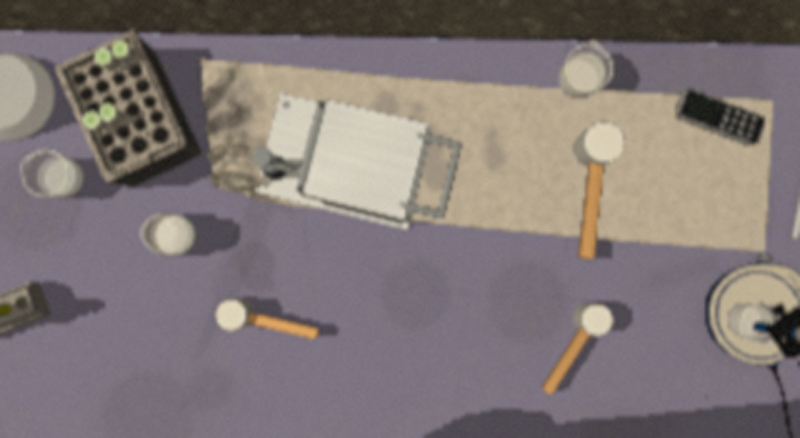

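View pics/scene_crop.png

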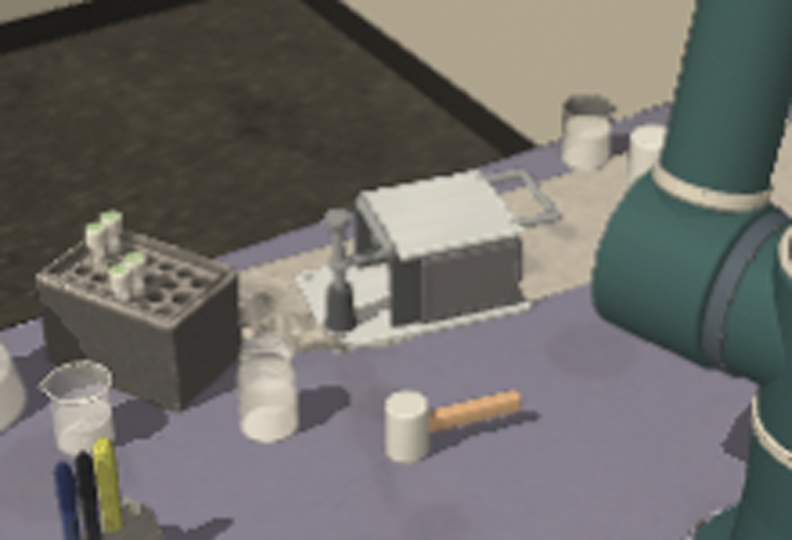

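Three mallets show in the top view: A at about (401,192), head about 16 px; B at (398,263), about 13 px; C at (252,261), about 13 px. A 50 mm head at 70 mm height should be about 17 px, and A's overall length works out at about 144 mm, so A fits. B and C are the smaller ones. I'll confirm in an enlarged crop and measure.

```bash
cat > h.py <<'E'
import numpy as np,cv2,pickle
def ray(p,uv):
    n=cv2.undistortPoints(np.array(uv,float).reshape(-1,1,2),p["intrinsics"],np.array(p["D"]))[:,0]
    T=p["world_from_camera"];d=np.c_[n[:,0],-n[:,1],-np.ones(len(n))]@T[:3,:3].T
    return T[:3,3],d
def at(p,uv,z):
    o,d=ray(p,uv);return o+d*((z-o[2])/d[:,2])[:,None]
def proj(p,X):
    T=p["world_from_camera"];c=(np.atleast_2d(X)-T[:3,3])@T[:3,:3]
    c=c*[1,-1,-1]
    return cv2.projectPoints(c,np.zeros(3),np.zeros(3),p["intrinsics"],np.array(p["D"]))[0][:,0]
E
python3 - <<'E'
from h import *
p,d=pickle.load(open("top0.pkl","rb"))
im=p["color"];hsv=cv2.cvtColor(im,cv2.COLOR_RGB2HSV)
for r in d["mallet"]:
    l,t,R,b=[int(v) for v in r["bbox"]]
    m=np.zeros((400,640),bool);m[t-3:b+4,l-3:R+4]=1
    org=m&(hsv[...,1]>100)&(hsv[...,0]<25)
    wh=m&(hsv[...,1]<70)&(hsv[...,2]>185)
    yx=np.argwhere(wh)[:,::-1].astype(np.float32);c,rad=cv2.minEnclosingCircle(yx)
    print("mallet",r["bbox"],"white n",wh.sum(),"centroid",yx.mean(0),"encl",c,rad)
    ar=np.sqrt(4*wh.sum()/np.pi)
    X=at(p,[yx.mean(0)],.07)[0]; print("  head",X,"diam mm",ar/364.6*1081, "median hsv",np.median(hsv[wh],0))
    o=np.argwhere(org)[:,::-1].astype(np.float32);W=at(p,o,.046)[:,:2];mu=W.mean(0);u=np.linalg.svd(W-mu)[2][0]
    if u@(mu-X[:2])<0:u=-u
    s=(W-X[:2])@u;print("  handle",mu,"yaw of -x",np.degrees(np.arctan2(u[1],u[0])),"reach",s.min(),s.max(),"lateral head->axis",np.cross(u,X[:2]-mu))
a=cv2.resize(im[165:240,370:480,::-1],None,fx=5,fy=5,interpolation=cv2.INTER_CUBIC)
b=cv2.resize(im[165:235,250:355,::-1],None,fx=7,fy=7,interpolation=cv2.INTER_CUBIC)
cv2.imwrite("pics/mal.png",a);cv2.imwrite("pics/ch.png",b)
E
```

```text
mallet [387.7, 184.9, 409.3, 236.9] white n 370 centroid [401.03784 201.23244] encl (399.76080322265625, 205.10963439941406) 26.402164459228516
  head [ 0.50891306 -0.2610873   0.07      ] diam mm 64.35243001815404 median hsv [ 20.   45.  192.5]
  handle [ 0.45801059 -0.25136855] yaw of -x 174.01491491711357 reach -0.005865841291634771 0.10803711944676059 lateral head->axis 0.00435819191738865
mallet [374.7, 254.5, 403.8, 292.8] white n 103 centroid [398.233   262.67963] encl (398.21185302734375, 262.5847473144531) 5.817703723907471
  head [ 0.32782306 -0.25197732  0.07      ] diam mm 33.95335555092021 median hsv [ 21.  42. 220.]
  handle [ 0.27758257 -0.22087342] yaw of -x 147.2654933781859 reach 0.017697170670545537 0.10178639560842002 lateral head->axis -0.0010032555411266832
mallet [249.2, 254.6, 286.5, 275.2] white n 100 centroid [251.88 260.72] encl (251.92857360839844, 260.71429443359375) 5.626651287078857
  head [0.32470941 0.1769989  0.07      ] diam mm 33.4552353162438 median hsv [ 21.  40. 221.]
  handle [0.31300964 0.11871002] yaw of -x -101.83053580281869 reach 0.017266254249408215 0.1033004623449648 lateral head->axis -0.0004990116787052315<stdin>:15: DeprecationWarning: Arrays of 2-dimensional vectors are deprecated. Use arrays of 3-dimensional vectors instead. (deprecated in NumPy 2.0)
```

View pics/mal.png

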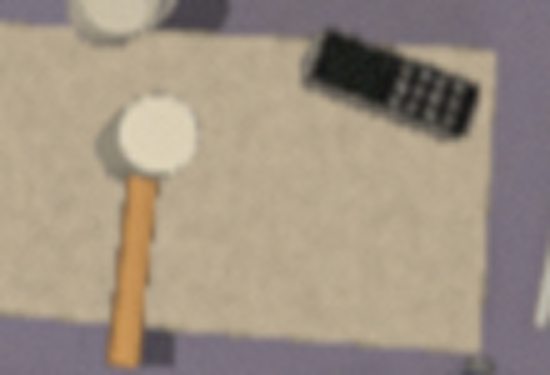

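View pics/ch.png

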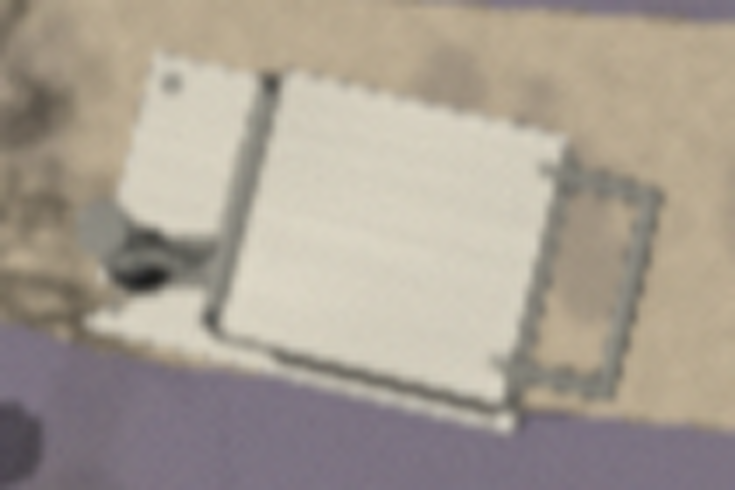

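Crop: A at (401,191) has a round white face about 16 px wide and a long handle pointing toward the robot, ending at about (395,238). It's the 50 mm mallet. The chamber crop shows the pin head at about (264,197), the bar at about (340,206), and the flap and plate corners clearly.

```bash
python3 - <<'E'
from h import *
from scipy.optimize import least_squares
p,_=pickle.load(open("top0.pkl","rb"))
f=lambda x,y:((x+.5)/7-.5+250,(y+.5)/7-.5+165)
F=[((-52,-58,92),(567,137)),((-52,58,92),(512,405)),((140,-65,8),(155,55)),((140,65,8),(90,320)),((-60,65,8),(515,432)),((122,30,130),(102,230)),((-92,-42,88),(653,195)),((-92,42,88),(605,390))]
L=np.array([a for a,_ in F])/1e3;U=np.array([f(*b) for _,b in F])
def W(q,L):
    c,s=np.cos(q[2]),np.sin(q[2]);return np.c_[q[0]+c*L[:,0]-s*L[:,1],q[1]+s*L[:,0]+c*L[:,1],L[:,2]]
r=least_squares(lambda q:(proj(p,W(q,L))-U).ravel(),[.5,0.03,1.5],loss="soft_l1")
print("chamber",r.x);print((proj(p,W(r.x,L))-U).round(2).tolist())
P={"bar":(-.092,0,.088),"hinge":(.075,0,.088),"pin":(.122,.03,.13)}
for k,v in P.items(): print(k,W(r.x,np.array([v]))[0])
print("pin from pixel",at(p,[f(102,230)],.13))
# mallet: head circle by sub-pixel threshold in upsampled crop
im=p["color"];g=cv2.resize(im[180:204,388:414],None,fx=10,fy=10,interpolation=cv2.INTER_CUBIC)
hs=cv2.cvtColor(g,cv2.COLOR_RGB2HSV);m=((hs[...,2]>200)).astype(np.uint8)
n,lab,st,ce=cv2.connectedComponentsWithStats(m);i=1+st[1:,4].argmax();print(st[i],ce[i])
c=((ce[i]+.5)/10-.5)+[388,180];H=at(p,[c],.07)[0];print("head",c,H,"d",np.sqrt(4*st[i,4]/np.pi)/10/364.6*1.09)
hsv=cv2.cvtColor(im,cv2.COLOR_RGB2HSV);m=np.zeros((400,640),bool);m[202:241,388:406]=1
sub=hsv[205:236:5,388:406];print(sub[:,:,1])
o=np.argwhere(m&(hsv[...,1]>115)&(hsv[...,0]<20))[:,::-1].astype(float)
Wd=at(p,o,.046)[:,:2];mu=Wd.mean(0);u=np.linalg.svd(Wd-mu)[2][0];u*=-np.sign(u[0])
s=(Wd-H[:2])@u;n=np.array([-u[1],u[0]])
print("handle mean",mu,"dir",u,np.degrees(np.arctan2(u[1],u[0])),"reach",s.min(),s.max(),"lat",n@(H[:2]-mu))
ang=mu-H[:2];print("dir via head",np.degrees(np.arctan2(ang[1],ang[0])))
E
```

```text
chamber [0.50834911 0.01234451 1.35224642]
[[0.45, -0.25], [-0.94, -0.14], [0.06, -0.63], [-0.89, 1.08], [0.17, 0.1], [0.25, 0.01], [0.09, 0.08], [0.37, -0.02]]
bar [ 0.4884022  -0.07746708  0.088     ]
hinge [0.52461018 0.08556047 0.088     ]
pin [0.50551406 0.13794691 0.13      ]
pin from pixel [[0.50553348 0.13865596 0.13      ]]
[   63    45   148   147 17240] [137.67575406 117.98196056]
head [401.31757541 191.34819606] [ 0.53863361 -0.26206929  0.07      ] d 0.04429283960236187
[[ 56  57  54  57  55  54  68 118 141 142 141 143 123  69  55  56  57  55]
 [ 56  55  56  58  55  59 103 144 142 143 140 147 114  62  54  55  56  55]
 [ 58  55  54  53  56  80 132 144 144 143 146 122  67  57  55  55  55  56]
 [ 57  57  57  56  59 104 142 143 142 141 142 107  59  56  55  56  57  55]
 [ 56  57  58  58  88 134 141 140 145 147 121  69  55  55  58  58  53  56]
 [ 20  18  22  40 118 145 142 142 142 142 112  52  44  47  49  51  55  53]
 [ 26  28  25  83 137 145 142 141 143 135  78  29  31  26  25  26  28  26]]
handle mean [ 0.45509855 -0.25133345] dir [-0.9928764   0.11914887] 173.15701610578455 reach 0.029070501119344727 0.13781496797793913 lat 0.0007062530158576334
dir via head 172.67655096990615
```

View pics/top0.png

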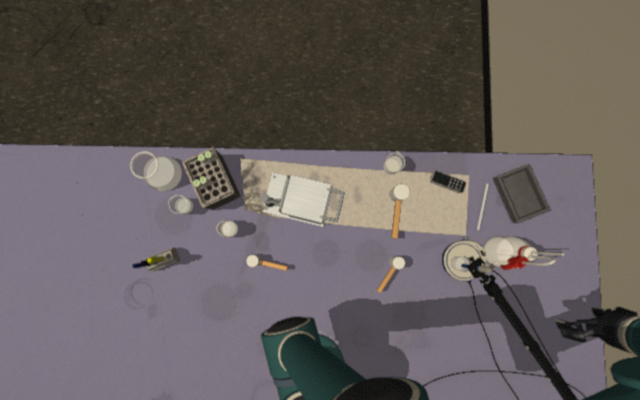

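View pics/scene0.png

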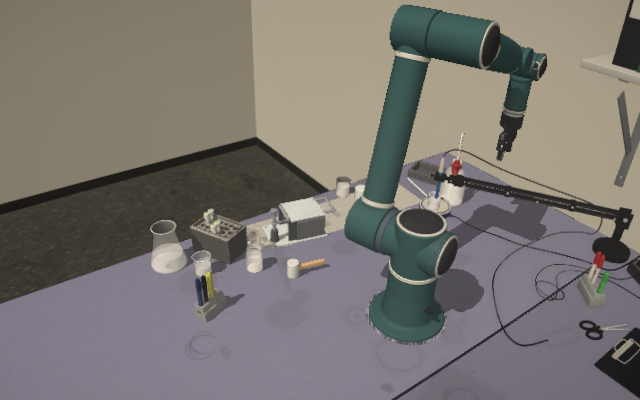

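```bash
python3 - <<'E'
from h import *
t,_=pickle.load(open("top0.pkl","rb"));s,_=pickle.load(open("scene0.pkl","rb"))
# boom: for top pixels along it, find height where projection into scene lies on the boom line
for uv in [(475,267),(490,285),(510,310),(535,345),(560,380),(575,398),(515,262),(528,253)]:
    best=[]
    for z in np.arange(0,.6,.05):
        X=at(t,[uv],z);q=proj(s,X)[0];best.append((round(z,2),X[0,:2].round(2).tolist(),q.round(0).tolist()))
    print(uv,*best[::2],sep="\n  ") if uv in[(475,267),(575,398),(535,345)] else None
    # boom line in scene (437,178)-(560,203)
    d=[(abs(b[2][1]-(178+(b[2][0]-437)*25/123)),b[:2]) for b in best]
    print(uv,"boom z",min(d))
E
```

```text
(475, 267)
  (np.float64(0.0), [0.32, -0.51], [446.0, 211.0])
  (np.float64(0.1), [0.32, -0.46], [441.0, 191.0])
  (np.float64(0.2), [0.33, -0.42], [436.0, 170.0])
  (np.float64(0.3), [0.33, -0.38], [430.0, 146.0])
  (np.float64(0.4), [0.34, -0.33], [423.0, 120.0])
  (np.float64(0.5), [0.35, -0.29], [416.0, 93.0])
(475, 267) boom z (2.59349593495935, (np.float64(0.15), [0.33, -0.44]))
(490, 285) boom z (1.1382113821138091, (np.float64(0.15), [0.28, -0.48]))
(510, 310) boom z (0.4634146341463463, (np.float64(0.15), [0.21, -0.53]))
(535, 345)
  (np.float64(0.0), [0.09, -0.68], [525.0, 226.0])
  (np.float64(0.1), [0.11, -0.62], [515.0, 205.0])
  (np.float64(0.2), [0.14, -0.56], [505.0, 181.0])
  (np.float64(0.3), [0.16, -0.51], [494.0, 156.0])
  (np.float64(0.4), [0.19, -0.45], [483.0, 129.0])
  (np.float64(0.5), [0.22, -0.39], [470.0, 100.0])
(535, 345) boom z (0.16260162601625439, (np.float64(0.15), [0.12, -0.59]))
(560, 380) boom z (0.3414634146341484, (np.float64(0.15), [0.04, -0.65]))
(575, 398)
  (np.float64(0.0), [-0.06, -0.79], [577.0, 236.0])
  (np.float64(0.1), [-0.03, -0.72], [565.0, 214.0])
  (np.float64(0.2), [0.01, -0.66], [552.0, 190.0])
  (np.float64(0.3), [0.05, -0.59], [538.0, 164.0])
  (np.float64(0.4), [0.09, -0.52], [522.0, 136.0])
  (np.float64(0.5), [0.13, -0.45], [505.0, 105.0])
(575, 398) boom z (0.7967479674796891, (np.float64(0.15), [-0.01, -0.69]))
(515, 262) boom z (1.471544715447152, (np.float64(0.1), [0.34, -0.58]))
(528, 253) boom z (1.7154471544715477, (np.float64(0.05), [0.36, -0.64]))
```

The full views show a boom arm at z≈0.16, running from about (0,-0.69) to (0.33,-0.44), and a tall wash bottle near (0.36,-0.6). I'll raise the tool first, then cross over them.

Request:
{"fn": "drive_tool", "kwargs": {
  "rows": [
    [0, 0, 0, 0, 0, -0.04, 1],
    [0, 0, 6.4, 0, 0, -0.04, 1],
    [0, 0, 6.4, 0, 0, -0.04, 1],
    [0, 0, 6.4, 0, 0, -0.03, 1],
    [0, 0, 6.3, 0, 0, 0, 1],
    [0, 0, 0, 0, 0, 0, 1]
  ]
}}

```text
time: 1.4
tool_pos: [0.2165, -0.6409, 0.3565]
tcp_rot: [3.129, -0.191, 0.004]
wrist_force: [0.4, 0.0, 0.0]
width: 0.997
grip_force: 0.0
```

Request:
{"fn": "drive_tool", "kwargs": {
  "rows": [
    [0, 0, 0, 0.019, -0.034, 0, 1],
    [0, 0, 0, 0.019, -0.034, 0, 1],
    [0, 0, 0, 0.019, -0.034, 0, 1],
    [0, 0, 0, 0.019, -0.034, 0, 1],
    [0, 0, 0, 0.019, -0.034, 0, 1],
    [0, 0, 0, 0.019, -0.034, 0, 1],
    [0, 0, 0, 0.019, -0.034, 0, 1],
    [0, 0, 0, 0.019, -0.034, 0, 1]
  ]
}}

```text
time: 2.07
tool_pos: [0.3994, -0.3852, 0.3501]
tcp_rot: [-3.134, 0.182, 0.004]
wrist_force: [0.8, -0.2, 1.0]
width: 0.996
grip_force: 0.0
```

Request:
{"fn": "drive_tool", "kwargs": {
  "rows": [
    [0, 0, 0, 0.019, -0.034, 0, 1],
    [0, 0, 0, 0.018, -0.034, 0, 1],
    [0, 0, 0, 0.018, -0.034, 0, 1],
    [0, 0, 0, 0.018, -0.034, 0, 1],
    [0, 0, 0, 0, 0, 0, 1],
    [0, 0, 0, 0, 0, 0, 1]
  ]
}}

```text
time: 2.57
tool_pos: [0.4882, -0.259, 0.3502]
tcp_rot: [-3.135, 0.176, 0.005]
wrist_force: [-0.3, -0.0, -0.2]
width: 1.003
grip_force: 0.0
```

```bash
cat >> h.py <<'E'
from scipy.spatial.transform import Rotation as Ro
def go(target):
    from workcell import status
    s=status.read_state();R=Ro.from_rotvec(s["tcp_rot"]).as_matrix()
    print("t",s["time"],"pos",s["tool_pos"].round(4),"F",s["wrist_force"].round(1),"w",round(s["width"],3),"gf",s["grip_force"])
    print("tool x deg",np.degrees(np.arctan2(R[1,0],R[0,0])).round(2),"y",np.degrees(np.arctan2(R[1,1],R[0,1])).round(2),"zaxis",R[:,2].round(4))
    print("tool-frame shift",(R.T@(np.array(target)-s["tool_pos"])).round(4))
E
python3 -c "from h import *;go([.489,-.256,.016])"
```

```text
t 2.5667 pos [ 0.4882 -0.259   0.3502] F [-0.3 -0.  -0.2] w 1.003 gf 0.0
tool x deg -6.44 y -96.44 zaxis [-0.0029  0.0015 -1.    ]
tool-frame shift [ 0.0015 -0.0027  0.3342]
```

Request:
{"fn": "drive_tool", "kwargs": {
  "rows": [
    [0, 0, 0, 0.0015, -0.003, 0.04, 0.6],
    [0, 0, 0, 0, 0, 0.04, 0.6],
    [0, 0, 0, 0, 0, 0.04, 0.6],
    [0, 0, 0, 0, 0, 0.04, 0.6],
    [0, 0, 0, 0, 0, 0.04, 0.6],
    [0, 0, 0, 0, 0, 0.04, 0.6],
    [0, 0, 0, 0, 0, 0.02, 0.6],
    [0, 0, 0, 0, 0, 0, 0.6]
  ]
}}

```text
time: 3.23
tool_pos: [0.4833, -0.2564, 0.0846]
tcp_rot: [-3.13, 0.187, 0.02]
wrist_force: [-0.6, -0.1, -0.4]
width: 0.601
grip_force: 0.0
```

```bash
python3 - <<'E'
from h import *
from workcell import read_camera
go([.489,-.256,.015])
p=read_camera("top");a=cv2.resize(p["color"][160:260,340:470,::-1],None,fx=5,fy=5,interpolation=cv2.INTER_CUBIC);cv2.imwrite("pics/g1.png",a)
E
```

```text
t 3.2333 pos [ 0.4833 -0.2564  0.0846] F [-0.6 -0.1 -0.4] w 0.601 gf 0.0
tool x deg -6.83 y -96.83 zaxis [-0.0124  0.0067 -0.9999]
tool-frame shift [ 0.0065 -0.0008  0.0696]
```

View pics/g1.png

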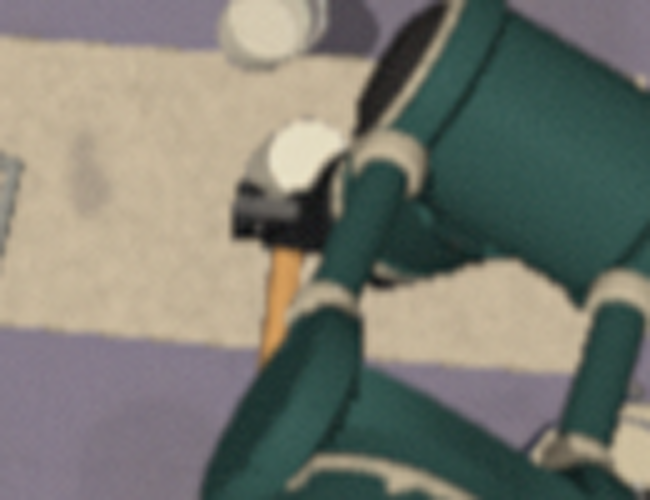

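The gripper straddles the handle just behind the head, at crop (285,215). Lowering and closing.

Request:
{"fn": "drive_tool", "kwargs": {
  "rows": [
    [-0.3, 0.7, 0, 0.0065, -0.001, 0.03, 0.6],
    [0, 0, 0, 0, 0, 0.03, 0.6],
    [0, 0, 0, 0, 0, 0.009, 0.6],
    [0, 0, 0, 0, 0, 0, 0.6],
    [0, 0, 0, 0, 0, 0, 0.6]
  ]
}}

```text
time: 3.7
tool_pos: [0.4974, -0.2593, 0.0246]
tcp_rot: [3.129, -0.187, 0.02]
wrist_force: [0.3, -0.4, 0.5]
width: 0.601
grip_force: 0.0
```

```bash
python3 -c "from h import *;go([.489,-.256,.015])"
```

```text
t 3.7 pos [ 0.4974 -0.2593  0.0246] F [ 0.3 -0.4  0.5] w 0.601 gf 0.0
tool x deg -6.84 y -96.84 zaxis [ 0.0124 -0.0073 -0.9999]
tool-frame shift [-0.0089 -0.0023  0.0095]
```

Request:
{"fn": "drive_tool", "kwargs": {
  "rows": [
    [0, 0, 0, 0, 0, 0, 0.6],
    [0, 0, 0, 0, 0, 0, 0.6],
    [0, 0, 0, 0, 0, 0, 0.6]
  ]
}}

```text
time: 3.95
tool_pos: [0.4983, -0.2593, 0.0253]
tcp_rot: [3.128, -0.187, 0.023]
wrist_force: [0.1, -0.4, 0.6]
width: 0.603
grip_force: 0.0
```

```bash
python3 -c "from h import *;go([.489,-.256,.015])"
```

```text
t 3.95 pos [ 0.4983 -0.2593  0.0253] F [ 0.1 -0.4  0.6] w 0.603 gf 0.0
tool x deg -6.82 y -96.83 zaxis [ 0.0145 -0.0084 -0.9999]
tool-frame shift [-0.0098 -0.0022  0.0101]
```

Request:
{"fn": "drive_tool", "kwargs": {
  "rows": [
    [0.3, -0.8, 0, -0.009, -0.002, 0.01, 0.6],
    [0, 0, 0, 0, 0, 0, 0.6],
    [0, 0, 0, 0, 0, 0, 0.6],
    [0, 0, 0, 0, 0, 0, 0.6],
    [0, 0, 0, 0, 0, 0, 0.6]
  ]
}}

```text
time: 4.37
tool_pos: [0.4883, -0.2554, 0.013]
tcp_rot: [-3.136, 0.187, 0.003]
wrist_force: [0.1, 0.0, -0.5]
width: 0.597
grip_force: 0.0
```

```bash
python3 -c "from h import *;go([.489,-.256,.015])"
```

```text
t 4.3667 pos [ 0.4883 -0.2554  0.013 ] F [ 0.1  0.  -0.5] w 0.597 gf 0.0
tool x deg -6.83 y -96.83 zaxis [-1.8e-03  2.0e-04 -1.0e+00]
tool-frame shift [ 0.0008  0.0005 -0.002 ]
```

Good. I'll close, then lift.

Request:
{"fn": "drive_tool", "kwargs": {
  "force": 110,
  "rows": [
    [0, 0, 0, 0, 0, 0, 0],
    [0, 0, 0, 0, 0, 0, 0],
    [0, 0, 0, 0, 0, 0, 0],
    [0, 0, 0, 0, 0, 0, 0],
    [0, 0, 0, 0, 0, 0, 0],
    [0, 0, 0, 0, 0, 0, 0]
  ]
}}

```text
time: 4.87
tool_pos: [0.4885, -0.2557, 0.0135]
tcp_rot: [3.136, -0.187, -0.002]
wrist_force: [-1.1, -0.1, 3.5]
width: 0.151
grip_force: 107.8
```

Request:
{"fn": "drive_tool", "kwargs": {
  "rows": [
    [0, 0, 0, 0, 0, -0.02, 0],
    [0, 0, 0, 0, 0, -0.03, 0],
    [0, 0, 0, 0, 0, -0.04, 0],
    [0, 0, 0, 0, 0, -0.04, 0],
    [0, 0, 0, 0, 0, -0.03, 0],
    [0, 0, 0, 0, 0, -0.02, 0],
    [0, 0, 0, 0, 0, 0, 0],
    [0, 0, 0, 0, 0, 0, 0]
  ]
}}

```text
time: 5.53
tool_pos: [0.489, -0.2556, 0.1934]
tcp_rot: [3.135, -0.187, -0.0]
wrist_force: [-0.4, -0.2, -3.1]
width: 0.148
grip_force: 107.8
```

```bash
python3 - <<'E'
from h import *
from workcell import read_camera
go([.456,.144,.19])
p=read_camera("top");a=cv2.resize(p["color"][160:260,340:470,::-1],None,fx=5,fy=5,interpolation=cv2.INTER_CUBIC);cv2.imwrite("pics/g2.png",a)
q=read_camera("scene");a=cv2.resize(q["color"][140:260,280:440,::-1],None,fx=4,fy=4,interpolation=cv2.INTER_CUBIC)
cv2.imwrite("pics/g2.png",np.vstack([cv2.imread("pics/g2.png")[:120*1,:640],a]))
E
```

```text
t 5.5333 pos [ 0.489  -0.2556  0.1934] F [-0.4 -0.2 -3.1] w 0.148 gf 107.79086077585816
tool x deg -6.83 y -96.83 zaxis [-1.e-04 -6.e-04 -1.e+00]
tool-frame shift [-0.0803 -0.3928  0.0032]
```

View pics/g2.png

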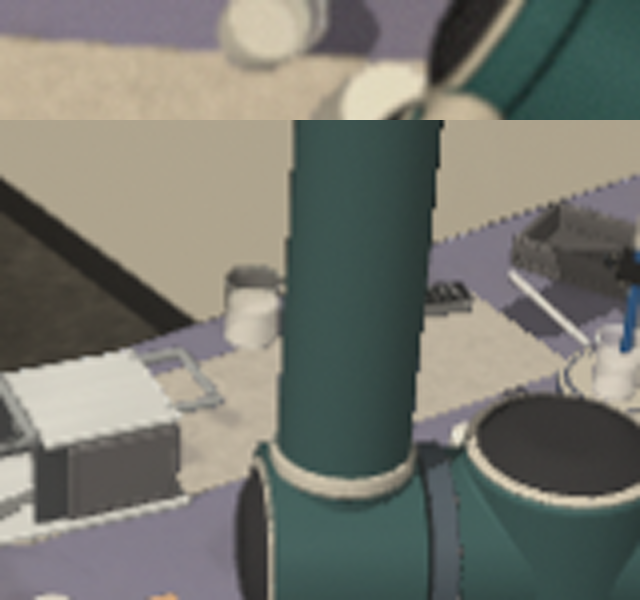

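The mallet is up: its head shows at crop (385,85), and the wrist carries about 3 N. Moving over the pin.

Request:
{"fn": "drive_tool", "kwargs": {
  "rows": [
    [0, 0, 0, -0.006, -0.025, 0, 0],
    [0, 0, 0, -0.008, -0.039, 0, 0],
    [0, 0, 0, -0.008, -0.039, 0, 0],
    [0, 0, 0, -0.008, -0.039, 0, 0],
    [0, 0, 0, -0.008, -0.039, 0, 0],
    [0, 0, 0, -0.008, -0.039, 0, 0],
    [0, 0, 0, -0.008, -0.039, 0, 0],
    [0, 0, 0, -0.008, -0.039, 0, 0]
  ]
}}

```text
time: 6.3
tool_pos: [0.4598, 0.0495, 0.1899]
tcp_rot: [3.136, -0.188, -0.011]
wrist_force: [1.6, -0.2, -2.5]
width: 0.153
grip_force: 108.0
```

Request:
{"fn": "drive_tool", "kwargs": {
  "rows": [
    [0, 0, 0, -0.008, -0.039, 0, 0],
    [0, 0, 0, -0.008, -0.039, 0, 0],
    [0, 0, 0, -0.003, -0.017, 0, 0],
    [0, 0, 0, 0, 0, 0, 0],
    [0, 0, 0, 0, 0, 0, 0],
    [0, 0, 0, 0, 0, 0, 0]
  ]
}}

```text
time: 6.8
tool_pos: [0.4536, 0.1436, 0.191]
tcp_rot: [3.134, -0.187, -0.009]
wrist_force: [0.0, -0.9, -2.3]
width: 0.146
grip_force: 108.2
```

```bash
python3 - <<'E'
from h import *
from workcell import read_camera
go([.4554,.1444,.153])
p=read_camera("top");a=cv2.resize(p["color"][150:250,200:330,::-1],None,fx=4,fy=4,interpolation=cv2.INTER_CUBIC)
q=read_camera("scene");b=cv2.resize(q["color"][145:245,220:350,::-1],None,fx=4,fy=4,interpolation=cv2.INTER_CUBIC)
cv2.imwrite("pics/g3.png",np.vstack([a,b])[:,:][100:700])
E
```

```text
t 6.8 pos [0.4536 0.1436 0.191 ] F [ 0.  -0.9 -2.3] w 0.146 gf 108.15067414194345
tool x deg -6.82 y -96.81 zaxis [-0.0056 -0.0014 -1.    ]
tool-frame shift [ 0.0019 -0.0011  0.038 ]
```

View pics/g3.png

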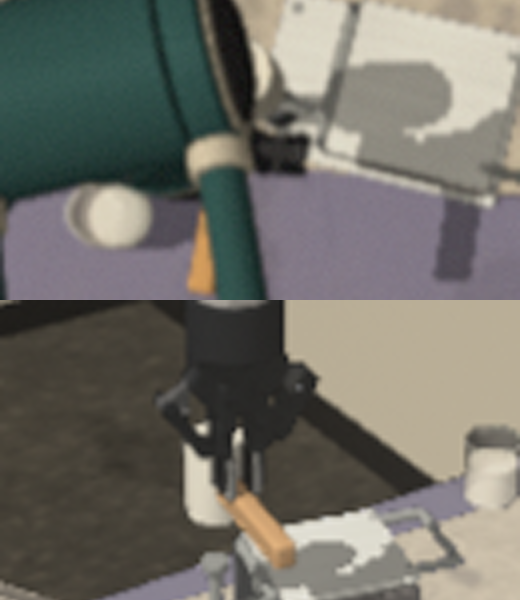

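The mallet is level above the pin, with its head at scene-crop (207,475) and the pin head at (215,565) below it. Descending.

Request:
{"fn": "drive_tool", "kwargs": {
  "rows": [
    [0, 0, 0, 0.002, -0.001, 0.02, 0],
    [0, 0, 0, 0, 0, 0.02, 0],
    [0, 0, 0, 0, 0, 0, 0],
    [0, 0, 0, 0, 0, 0.01, 0],
    [0, 0, 0, 0, 0, 0.008, 0],
    [0, 0, 0, 0, 0, 0, 0]
  ]
}}

```text
time: 7.4
tool_pos: [0.457, 0.1445, 0.1347]
tcp_rot: [3.136, -0.188, -0.003]
wrist_force: [0.4, -1.4, -0.6]
width: 0.143
grip_force: 108.6
```

Request:
{"fn": "drive_tool", "kwargs": {
  "rows": [
    [0, 0, 0, 0, 0, 0.006, 0],
    [0, 0, 0, 0, 0, 0.006, 0],
    [0, 0, 0, 0, 0, 0.003, 0],
    [0, 0, 0, 0, 0, 0, 0],
    [0, 0, 0, 0, 0, 0, 0]
  ]
}}

```text
time: 7.82
tool_pos: [0.4576, 0.1451, 0.1203]
tcp_rot: [-3.136, 0.187, 0.0]
wrist_force: [0.5, -1.6, 0.3]
width: 0.152
grip_force: 108.8
```

```bash
python3 -c "from h import *;go([.4554,.1444,.1175])"
```

```text
t 7.8167 pos [0.4576 0.1451 0.1203] F [ 0.5 -1.6  0.3] w 0.152 gf 108.80690384252375
tool x deg -6.82 y -96.82 zaxis [-2.e-04  1.e-04 -1.e+00]
tool-frame shift [-0.0021  0.001   0.0028]
```

Request:
{"fn": "drive_tool", "kwargs": {
  "rows": [
    [0, 0, 0, -0.001, 0, 0.003, 0],
    [0, 0, 0, 0, 0, 0, 0],
    [0, 0, 0, 0, 0, 0, 0]
  ]
}}

```text
time: 8.07
tool_pos: [0.4567, 0.1453, 0.1176]
tcp_rot: [-3.136, 0.187, -0.0]
wrist_force: [1.6, -1.6, 2.7]
width: 0.148
grip_force: 108.9
```

Request:
{"fn": "drive_tool", "kwargs": {
  "rows": [
    [0, 0, 0, 0, 0, 0.002, 0],
    [0, 0, 0, 0, 0, 0, 0],
    [0, 0, 0, 0, 0, 0, 0]
  ]
}}

```text
time: 8.32
tool_pos: [0.4561, 0.1456, 0.1164]
tcp_rot: [-3.135, 0.187, 0.002]
wrist_force: [-3.6, -1.8, 10.0]
width: 0.15
grip_force: 110.0
```

```bash
python3 - <<'E'
from h import *
from workcell import read_camera
go([.4554,.1444,.1175])
q=read_camera("scene");b=cv2.resize(q["color"][170:245,230:330,::-1],None,fx=6,fy=6,interpolation=cv2.INTER_CUBIC)
cv2.imwrite("pics/g4.png",b)
E
```

```text
t 8.3167 pos [0.4561 0.1456 0.1164] F [-3.6 -1.8 10. ] w 0.15 gf 110.03706876392243
tool x deg -6.83 y -96.83 zaxis [-1.4e-03  6.0e-04 -1.0e+00]
tool-frame shift [-0.0005  0.0012 -0.0011]
```

View pics/g4.png

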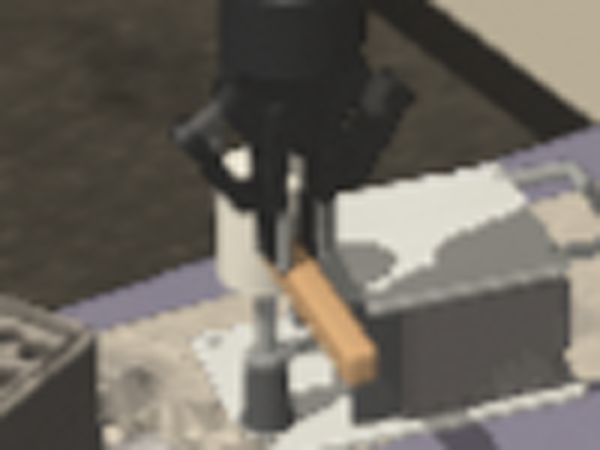

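The head sits on the pin at crop (262,290), and the force jumped to about 12 N, so the collar is likely at the boss. I'll press a little more to be sure.

Request:
{"fn": "drive_tool", "kwargs": {
  "rows": [
    [0, 0, 0, 0, 0, 0.002, 0],
    [0, 0, 0, 0, 0, 0, 0],
    [0, 0, 0, 0, 0, 0, 0]
  ]
}}

```text
time: 8.62
tool_pos: [0.4554, 0.1458, 0.1154]
tcp_rot: [-3.135, 0.188, 0.004]
wrist_force: [-7.9, -1.4, 18.3]
width: 0.15
grip_force: 111.0
```

Request:
{"fn": "drive_tool", "kwargs": {
  "rows": [
    [0, 0, 0, 0, 0, -0.005, 0],
    [0, 0, 0, 0, 0, -0.02, 0],
    [0, 0, 0, 0, 0, -0.03, 0],
    [0, 0, 0, 0, 0, -0.03, 0],
    [0, 0, 0, 0, 0, 0, 0],
    [0, 0, 0, 0, 0, 0, 0]
  ]
}}

```text
time: 9.12
tool_pos: [0.4568, 0.1459, 0.1994]
tcp_rot: [-3.134, 0.187, -0.001]
wrist_force: [0.9, -0.4, -2.8]
width: 0.149
grip_force: 108.1
```

```bash
python3 - <<'E'
from h import *
from workcell import read_camera,masks_of
q=read_camera("scene");p0,d=pickle.load(open("scene0.pkl","rb"))
for r in masks_of(q,"pin"):print(r["score"],r["bbox"])
for r in d["pin"]:print("before",r["bbox"])
for z in(.13,.105):print(z,proj(q,[.5055,.138,z]))
go([.4885,-.2557,.205])
b=[cv2.resize(i["color"][185:240,245:310,::-1],None,fx=6,fy=6,interpolation=cv2.INTER_CUBIC) for i in(p0,q)]
cv2.imwrite("pics/g5.png",np.hstack(b))
E
```

```text
0.44 [268.3, 215.6, 285.7, 231.1]
before [268.6, 206.9, 284.3, 229.0]
0.13 [[273.4800739  209.85233661]]
0.105 [[273.66331433 216.20058613]]
t 9.2167 pos [0.4546 0.1452 0.1964] F [-0.1 -0.2 -2.1] w 0.15 gf 108.1341583840549
tool x deg -6.83 y -96.83 zaxis [-5.e-03 -1.e-04 -1.e+00]
tool-frame shift [ 0.0813  0.394  -0.0088]
```

View pics/g5.png

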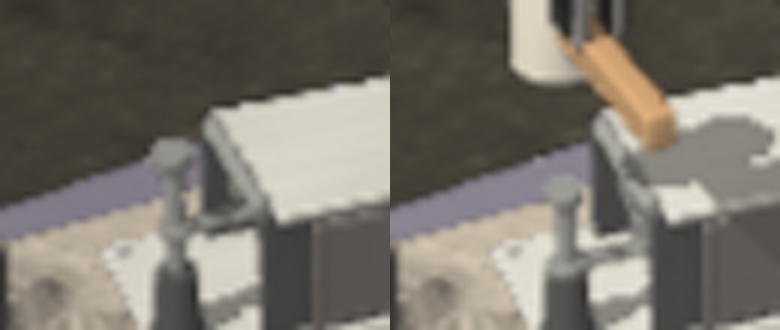

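The pin head moved down from crop row 150 to 190, about 6.3 px, which matches the full 25 mm. That makes 11 pictures viewed, one over the limit of 10, so I'll view no more and check by numbers only. Carrying the mallet back.

Request:
{"fn": "drive_tool", "kwargs": {
  "rows": [
    [0, 0, 0, 0.005, 0.025, 0, 0],
    [0, 0, 0, 0.008, 0.039, 0, 0],
    [0, 0, 0, 0.008, 0.039, 0, 0],
    [0, 0, 0, 0.008, 0.039, 0, 0],
    [0, 0, 0, 0.008, 0.039, 0, 0],
    [0, 0, 0, 0.008, 0.039, 0, 0],
    [0, 0, 0, 0.008, 0.039, 0, 0],
    [0, 0, 0, 0.008, 0.039, 0, 0]
  ]
}}

```text
time: 9.88
tool_pos: [0.4791, -0.159, 0.1953]
tcp_rot: [-3.134, 0.187, 0.01]
wrist_force: [0.9, -0.3, -2.3]
width: 0.145
grip_force: 108.3
```

Request:
{"fn": "drive_tool", "kwargs": {
  "rows": [
    [0, 0, 0, 0.008, 0.039, 0, 0],
    [0, 0, 0, 0.008, 0.039, 0, 0],
    [0, 0, 0, 0.004, 0.018, 0, 0],
    [0, 0, 0, 0, 0, 0.03, 0],
    [0, 0, 0, 0, 0, 0.04, 0],
    [0, 0, 0, 0, 0, 0.04, 0],
    [0, 0, 0, 0, 0, 0.03, 0],
    [0, 0, 0, 0, 0, 0, 0]
  ]
}}

```text
time: 10.55
tool_pos: [0.4809, -0.2508, 0.0478]
tcp_rot: [-3.127, 0.187, 0.03]
wrist_force: [-1.8, 1.1, -3.8]
width: 0.148
grip_force: 108.2
```

Request:
{"fn": "drive_tool", "kwargs": {
  "rows": [
    [0, 0, 0, 0, 0, 0, 0],
    [0, 0, 0, 0, 0, 0, 0],
    [0, 0, 0, 0, 0, 0, 0]
  ]
}}

```text
time: 10.8
tool_pos: [0.4913, -0.2565, 0.0604]
tcp_rot: [3.134, -0.187, 0.003]
wrist_force: [0.6, -0.7, -1.8]
width: 0.146
grip_force: 108.4
```

```bash
python3 -c "from h import *;go([.4885,-.2557,.0135])"
```

```text
t 10.8 pos [ 0.4913 -0.2565  0.0604] F [ 0.6 -0.7 -1.8] w 0.146 gf 108.37314739823341
tool x deg -6.82 y -96.82 zaxis [ 0.0019 -0.0018 -1.    ]
tool-frame shift [-0.003  -0.0006  0.0469]
```

Request:
{"fn": "drive_tool", "kwargs": {
  "rows": [
    [0, 0, 0, 0, 0, 0.012, 0],
    [0, 0, 0, 0, 0, 0.012, 0],
    [0, 0, 0, 0, 0, 0.01, 0],
    [0, 0, 0, 0, 0, 0.006, 0],
    [0, 0, 0, 0, 0, 0.003, 0],
    [0, 0, 0, 0, 0, 0, 0],
    [0, 0, 0, 0, 0, 0, 0],
    [0, 0, 0, 0, 0, 0, 0]
  ]
}}

```text
time: 11.47
tool_pos: [0.4896, -0.2557, 0.0151]
tcp_rot: [3.136, -0.187, -0.002]
wrist_force: [-0.1, 0.7, -2.2]
width: 0.148
grip_force: 108.3
```

Request:
{"fn": "drive_tool", "kwargs": {
  "rows": [
    [0, 0, 0, 0, 0, 0.002, 0],
    [0, 0, 0, 0, 0, 0, 0],
    [0, 0, 0, 0, 0, 0, 0],
    [0, 0, 0, 0, 0, 0, 0]
  ]
}}

```text
time: 11.8
tool_pos: [0.4898, -0.2559, 0.0137]
tcp_rot: [3.136, -0.187, -0.001]
wrist_force: [-1.1, 0.1, 2.3]
width: 0.147
grip_force: 109.1
```

```bash
python3 -c "from h import *;go([.4885,-.2557,.0135])"
```

```text
t 11.8 pos [ 0.4898 -0.2559  0.0137] F [-1.1  0.1  2.3] w 0.147 gf 109.13967981934547
tool x deg -6.83 y -96.83 zaxis [-7.e-04 -5.e-04 -1.e+00]
tool-frame shift [-0.0013 -0.      0.0002]
```

Request:
{"fn": "drive_tool", "kwargs": {
  "rows": [
    [0, 0, 0, 0, 0, 0, 0.6],
    [0, 0, 0, 0, 0, 0, 0.6],
    [0, 0, 0, 0, 0, 0, 0.6],
    [0, 0, 0, 0, 0, 0, 0.6],
    [0, 0, 0, 0, 0, 0, 0.6]
  ]
}}

```text
time: 12.22
tool_pos: [0.4893, -0.2555, 0.013]
tcp_rot: [-3.136, 0.187, 0.003]
wrist_force: [-0.1, 0.3, 0.8]
width: 0.604
grip_force: 0.0
```

Request:
{"fn": "drive_tool", "kwargs": {
  "rows": [
    [0, 0, 0, 0, 0, -0.02, 0.6],
    [0, 0, 0, 0, 0, -0.03, 0.6],
    [0, 0, 0, 0, 0, -0.04, 0.6],
    [0, 0, 0, 0, 0, -0.04, 0.6],
    [0, 0, 0, 0, 0, -0.03, 0.4],
    [0, 0, 0, 0, 0, 0, 0.4],
    [0, 0, 0, 0, 0, 0, 0.4]
  ]
}}

```text
time: 12.8
tool_pos: [0.4914, -0.2566, 0.1761]
tcp_rot: [3.133, -0.187, 0.006]
wrist_force: [-1.1, -0.8, 0.2]
width: 0.402
grip_force: 0.0
```

```bash
python3 - <<'E'
from h import *
from workcell import read_camera,masks_of
go([.4884,-.0775,.16])
p=read_camera("top");q=read_camera("scene")
print([ (round(float(r["score"]),2),r["bbox"]) for r in masks_of(p,"mallet")])
g=cv2.resize(p["color"][180:206,388:414],None,fx=10,fy=10,interpolation=cv2.INTER_CUBIC);hs=cv2.cvtColor(g,cv2.COLOR_RGB2HSV)
n,l,st,ce=cv2.connectedComponentsWithStats((hs[...,2]>200).astype(np.uint8));i=1+st[1:,4].argmax();print(st[i],at(p,[(ce[i]+.5)/10-.5+[388,180]],.07))
E
```

```text
t 12.8 pos [ 0.4914 -0.2566  0.1761] F [-1.1 -0.8  0.2] w 0.402 gf 0.0
tool x deg -6.83 y -96.83 zaxis [ 0.0036 -0.0028 -1.    ]
tool-frame shift [-0.0244 -0.1775  0.0156]
[(0.85, [247.9, 254.3, 288.7, 273.0]), (0.74, [390.5, 183.4, 406.9, 235.0])]
[  70   28  144  100 7875] [[ 0.55212241 -0.26429971  0.07      ]]
```

Request:
{"fn": "drive_tool", "kwargs": {
  "rows": [
    [0, 0, 5.7, 0, 0, 0, 0.36],
    [0, 0, 0, -0.008, -0.035, 0, 0.36],
    [0, 0, 0, -0.008, -0.035, 0, 0.36],
    [0, 0, 0, -0.008, -0.035, 0, 0.36],
    [0, 0, 0, -0.008, -0.035, 0, 0.36],
    [0, 0, 0, -0.008, -0.034, 0, 0.36],
    [0, 0, 0, 0, 0, 0, 0.36],
    [0, 0, 0, 0, 0, 0, 0.36]
  ]
}}

```text
time: 13.62
tool_pos: [0.4867, -0.0752, 0.1709]
tcp_rot: [-3.123, 0.337, 0.009]
wrist_force: [-0.4, -0.6, -0.1]
width: 0.362
grip_force: 0.0
```

```bash
python3 - <<'E'
from h import *
from workcell import read_camera,masks_of
go([.4884,-.0775,.067])
p=read_camera("top");q=read_camera("scene")
p0,_=pickle.load(open("top0.pkl","rb"))
print([ (n,round(float(r["score"]),2),r["bbox"]) for n in("mallet","meter","beaker_far","beaker_left","small_bottle") for r in masks_of(p,n)])
g=cv2.resize(p["color"][180:204,388:414],None,fx=10,fy=10,interpolation=cv2.INTER_CUBIC);hs=cv2.cvtColor(g,cv2.COLOR_RGB2HSV)
n,l,st,ce=cv2.connectedComponentsWithStats((hs[...,2]>200).astype(np.uint8));i=1+st[1:,4].argmax();print(st[i],at(p,[(ce[i]+.5)/10-.5+[388,180]],.07))
E
```

```text
t 13.6167 pos [ 0.4867 -0.0752  0.1709] F [-0.4 -0.6 -0.1] w 0.362 gf 0.0
tool x deg -12.32 y -102.32 zaxis [-5.6e-03  8.0e-04 -1.0e+00]
tool-frame shift [0.0027 0.0018 0.1039]
[('mallet', 0.86, [246.8, 253.8, 287.5, 272.5]), ('mallet', 0.68, [379.4, 254.3, 403.7, 291.0]), ('mallet', 0.62, [387.6, 185.6, 408.5, 237.4]), ('meter', 0.98, [430.4, 169.3, 465.1, 189.9]), ('beaker_far', 0.76, [387.4, 152.5, 405.5, 168.1]), ('beaker_left', 0.79, [169.7, 192.7, 193.3, 215.6]), ('small_bottle', 0.87, [217.1, 223.3, 235.7, 235.4])]
[  87   30  126  111 9543] [[ 0.54789259 -0.2650426   0.07      ]]
```

Request:
{"fn": "drive_tool", "kwargs": {
  "rows": [
    [0, 0, 0, 0.002, 0.002, 0.02, 0.36],
    [0, 0, 0, 0, 0, 0.02, 0.36],
    [0, 0, 0, 0, 0, 0.01, 0.36],
    [0, 0, 0, 0, 0, 0, 0.36],
    [0, 0, 0, 0, 0, 0, 0.36],
    [0, 0, 0, 0, 0, 0, 0.36]
  ]
}}

```text
time: 14.47
tool_pos: [0.4904, -0.0798, 0.124]
tcp_rot: [3.123, -0.343, -0.001]
wrist_force: [0.8, 0.2, 0.5]
width: 0.364
grip_force: 0.0
```

```bash
python3 -c "from h import *;go([.4884,-.0775,.067])"
```

```text
t 14.4667 pos [ 0.4904 -0.0798  0.124 ] F [0.8 0.2 0.5] w 0.364 gf 0.0
tool x deg -12.55 y -102.55 zaxis [-5.e-04 -0.e+00 -1.e+00]
tool-frame shift [-0.0024 -0.0018  0.057 ]
```

Request:
{"fn": "drive_tool", "kwargs": {
  "rows": [
    [0, 0, 0, -0.002, -0.001, 0.012, 0.36],
    [0, 0, 0, 0, 0, 0.012, 0.36],
    [0, 0, 0, 0, 0, 0.012, 0.36],
    [0, 0, 0, 0, 0, 0.012, 0.36],
    [0, 0, 0, 0, 0, 0.008, 0.36],
    [0, 0, 0, 0, 0, 0, 0.36],
    [0, 0, 0, 0, 0, 0, 0.36],
    [0, 0, 0, 0, 0, 0, 0.36]
  ]
}}

```text
time: 15.13
tool_pos: [0.4881, -0.078, 0.0672]
tcp_rot: [-3.123, 0.343, 0.002]
wrist_force: [0.0, -0.2, 0.5]
width: 0.36
grip_force: 0.0
```

```bash
python3 -c "from h import *;go([.4884,-.0775,.067])"
```

```text
t 15.1333 pos [ 0.4881 -0.078   0.0672] F [ 0.  -0.2  0.5] w 0.36 gf 0.0
tool x deg -12.53 y -102.53 zaxis [-1.6e-03  2.0e-04 -1.0e+00]
tool-frame shift [ 0.0002 -0.0006  0.0002]
```

Request:
{"fn": "drive_tool", "kwargs": {
  "force": 45,
  "rows": [
    [0, 0, 0, 0, 0, 0, 0],
    [0, 0, 0, 0, 0, 0, 0],
    [0, 0, 0, 0, 0, 0, 0],
    [0, 0, 0, 0, 0, 0, 0],
    [0, 0, 0, 0, 0, 0, 0],
    [0, 0, 0, 0, 0, 0, 0]
  ]
}}

```text
time: 15.63
tool_pos: [0.488, -0.078, 0.0673]
tcp_rot: [3.123, -0.343, -0.002]
wrist_force: [0.7, -0.5, 0.3]
width: -0.001
grip_force: 0.0
```

```bash
python3 - <<'E'
from h import *
go([.4884,-.0775,.067])
r=.167;a=0
for k in range(1,21):
    b=k*np.pi/2/20;print(k,round(1000*r*(np.cos(a)-np.cos(b)),1),round(1000*r*(np.sin(b)-np.sin(a)),1),end=" | ");a=b
E
```

```text
t 15.6333 pos [ 0.488  -0.078   0.0673] F [ 0.7 -0.5  0.3] w -0.001 gf 0.0
tool x deg -12.53 y -102.53 zaxis [-1.3e-03  1.0e-04 -1.0e+00]
tool-frame shift [ 0.0003 -0.0006  0.0003]
1 0.5 13.1 | 2 1.5 13.0 | 3 2.6 12.9 | 4 3.6 12.6 | 5 4.5 12.3 | 6 5.5 11.9 | 7 6.4 11.4 | 8 7.3 10.9 | 9 8.1 10.3 | 10 8.9 9.6 | 11 9.6 8.9 | 12 10.3 8.1 | 13 10.9 7.3 | 14 11.4 6.4 | 15 11.9 5.5 | 16 12.3 4.5 | 17 12.6 3.6 | 18 12.9 2.6 | 19 13.0 1.5 | 20 13.1 0.5 |
```

The fingers shut on nothing, so I missed the bar. I'll check the bar estimate against the scene camera by numbers.

```bash
python3 - <<'E'
from h import *
q,_=pickle.load(open("scene0.pkl","rb"));t,_=pickle.load(open("top0.pkl","rb"))
x,y,a=.50834911,.01234451,1.35224642;c,s=np.cos(a),np.sin(a)
w=lambda X,Y,Z:[x+c*X-s*Y,y+s*X+c*Y,Z]
for n,P in {"bar far":(-.092,-.042,.088),"bar near":(-.092,.042,.088),"flap far":(-.052,-.058,.092),"flap near":(-.052,.058,.092),"pin":(.122,.03,.13)}.items():
    print(n,np.round(w(*P),3),"scene",proj(q,w(*P))[0].round(1))
print("seen in scene: bar far (326.7,197.8) near (334.7,209.7); flap far ~(%.1f,%.1f) near (%.1f,%.1f); pin (%.1f,%.1f)"%(180+477/3.6,150+172/3.6,180+520/3.6,150+238/3.6,180+338/3.6,150+217/3.6))
# now-state: bar difference
from workcell import read_camera,masks_of
n=read_camera("top");print("now tcp projected top",proj(n,[.488,-.078,.0673]),proj(n,[.4884,-.0775,.088]))
m=read_camera("scene")
for nm,P,old in(("top",n,t),("scene",m,q)):
    for r in masks_of(P,"flap"):print(nm,"flap",round(float(r["score"]),2),r["bbox"])
np.set_printoptions(linewidth=200)
print(cv2.cvtColor(n["color"],cv2.COLOR_RGB2GRAY)[186:228:2,322:352]);print(cv2.cvtColor(t["color"],cv2.COLOR_RGB2GRAY)[186:228:2,322:352])
E
```

```text
bar far [ 0.529 -0.087  0.088] scene [324.7 198.1]
bar near [ 0.447 -0.068  0.088] scene [334.2 210.2]
flap far [ 0.554 -0.051  0.092] scene [312.7 197. ]
flap near [ 0.44  -0.026  0.092] scene [325.4 213.8]
pin [0.506 0.138 0.13 ] scene [273.5 209.8]
seen in scene: bar far (326.7,197.8) near (334.7,209.7); flap far ~(312.5,197.8) near (324.4,216.1); pin (273.9,210.3)
now tcp projected top [[339.39977973 207.11238867]] [[339.6815859  206.33253335]]
top flap 0.72 [278.7, 174.5, 339.6, 226.2]
scene flap 0.78 [280.0, 198.4, 333.4, 221.4]
[[111  79  74  74  77  73  71  65  79 109  88  76  79  79  81  77  80  80  78  79  79  80  79  77  76  79  79  79  77  78]
 [ 89  73  76  73  73  74  68  68  90  83  73  76  73  72  76  76  77  77  78  76  79  76  76  77  80  80  78  80  79  78]
 [ 75  71  73  71  71  72  62  70  93  84  73  72  73  74  75  75  76  71  74  75  73  74  76  76  77  76  76  75  77  76]
 [ 71  67  70  69  69  66  59  68  69  70  70  69  71  71  70  73  72  71  71  72  74  76  71  74  72  77  74  74  74  73]
 [ 84  80  79  73  66  59  49  63  70  71  66  71  68  70  72  69  
[... 3908 characters left out ...]
164 168 169 170 165 150 134 126 159 170 170 168 168 169 170 173 170 172 171 170 174]
 [141 131 130 127 129 132 134 128 123 122 135 140 132 124 134 124 120 161 171 170 166 169 169 173 176 176 172 168 170 170]
 [140 119 123 137 148 153 148 129 127 135 136 129 126 130 130 124 155 173 170 165 166 167 169 172 173 174 173 172 169 171]
 [114  99 120 146 160 162 161 158 159 163 159 147 148 156 154 154 167 174 173 168 169 168 172 175 175 174 173 171 170 169]
 [175 138 101 103 109 110 110 110 110 120 127 133 146 148 149 150 149 148 154 152 156 166 170 168 170 168 163 164 168 167]
 [163 130 109 115 117 119 121 120 118 119 118 118 118 118 118 118 119 120 120 122 122 125 125 123 124 123 124 124 128 131]]
```

```bash
python3 - <<'E'
from h import *
from workcell import read_camera
m=read_camera("scene");q,_=pickle.load(open("scene0.pkl","rb"))
print("tcp",proj(m,[.488,-.078,.0673]),"grasp",proj(m,[.488,-.078,.0863]),"bar est",proj(m,[.4884,-.0775,.088]))
# is the window hidden by the arm?
np.set_printoptions(linewidth=250)
for im in(m,q):print(cv2.cvtColor(im["color"],cv2.COLOR_RGB2GRAY)[184:222,312:346])
go([.488,-.078,.0673])
E
```

```text
tcp [[329.38348255 208.98460081]] grasp [[329.57452031 204.43812585]] bar est [[329.40934302 204.01856476]]
[[ 38  38  45 ...  60 153 191]
 [ 38  38  40 ... 117 187 205]
 [ 40  38  38 ... 174 207 211]
 ...
 [107  98  93 ... 185 184 184]
 [101  96  90 ... 181 183 183]
 [ 88  88  88 ... 184 184 185]]
[[ 39  40  39 ... 193 193 192]
 [ 39  39  39 ... 196 198 199]
 [ 41  39  38 ... 203 204 204]
 ...
 [102  95  90 ... 179 178 147]
 [ 98  93  87 ... 175 176 125]
 [ 85  85  85 ... 178 178 126]]
t 15.8833 pos [ 0.4878 -0.078   0.0671] F [-0.4 -0.1 -0.2] w -0.0 gf 0.0
tool x deg -12.53 y -102.53 zaxis [-1.8e-03  2.0e-04 -1.0e+00]
tool-frame shift [ 0.0002 -0.     -0.0002]
```

```bash
python3 - <<'E'
from h import *
from workcell import read_camera
m=read_camera("scene");q,_=pickle.load(open("scene0.pkl","rb"))
for im in(m,q):
    g=cv2.cvtColor(im["color"],cv2.COLOR_RGB2GRAY)
    for v in range(184,222):print(v," ".join("%3d"%x for x in g[v,312:346]))
    print()
E
```

```text
184  38  39  44  45  45  46  49  71  60 111 159 170 108  41  42  45  44  44  45  42  41  44  43  42  42  42  42  41  41  41  41  59 152 192
185  38  38  39  39  42  44  43  48  43  61 104 155 152  90  38  43  45  44  45  41  40  45  45  43  43  42  42  42  42  41  43 117 188 205
186  40  37  38  38  38  42  42  43  43  40  48  96 137  94  44  45  45  45  44  42  39  43  45  45  44  42  40  42  42  41  89 174 207 211
187  53  41  38  38  38  38  41  44  45  43  41  40  76  62  43  46  46  45  45  43  40  41  42  42  41  41  41  41  43  89 167 205 212 210
188  68  60  48  40  39  38  38  42  43  44  44  41  40  41  42  45  43  42  42  41  41  42  41  40  41  41  41  42  60 153 197 205 202 193
189  69  68  63  49  41  39  37  38  43  45  45  44  43  44  45  45  43  41  40  41  41  43  42  41  42  41  42  41 116 184 201 197 191 181
190  67  68  67  61  52  42  40  38  39  43  44  45  44  44  46  45  44  42  42  40  42  42  43  43  42  57  51 118 176 201 204 199 193 182
191  69  67  67  65  62  55  46  40  38  38  42  45  46  45  45  45  44  44  43  40  42  43  43  63 123 160 174 190 203 
[... 8840 characters left out ...]

217 169 147 123 111 102 104  90  91  99 105  99  91  87 154 177 177 174 174 179 180 181 182 180 178 176 173 173 175 178 180 180 178 178 177
218 105  95  96 101 103 103  95  89  92  98  96  92  84 153 175 172 170 175 180 181 181 180 178 176 176 178 180 181 181 182 181 179 178 177
219 102  95  90  90  96  98  93  86  85  85  85  86  84 149 171 172 176 178 179 178 178 180 179 177 178 179 181 183 183 179 179 179 178 147
220  98  93  87  83  84  85  84  84  85  85  85  84  83 141 165 172 176 175 175 175 176 180 177 177 178 179 179 182 181 178 175 175 176 125
221  85  85  85  85  85  85  85  85  85  85  85  84  81 137 159 164 168 171 173 174 176 177 178 178 179 179 179 179 178 176 177 178 178 126
```

In the scene camera the fingertips end at about (329.5,203.5), while the reported TCP projects to (329.4,209). The tips seem to be about 22 mm higher than reported, just above the bar. A gentle touch will test that.

Request:
{"fn": "drive_tool", "kwargs": {
  "rows": [
    [0, 0, 0, 0, 0, 0.002, 0],
    [0, 0, 0, 0, 0, 0, 0],
    [0, 0, 0, 0, 0, 0, 0]
  ]
}}

```text
time: 16.18
tool_pos: [0.4876, -0.0779, 0.0649]
tcp_rot: [-3.123, 0.343, 0.004]
wrist_force: [0.8, -0.3, -0.2]
width: -0.002
grip_force: 0.0
```

Request:
{"fn": "drive_tool", "kwargs": {
  "rows": [
    [0, 0, 0, 0, 0, 0.002, 0],
    [0, 0, 0, 0, 0, 0, 0],
    [0, 0, 0, 0, 0, 0, 0]
  ]
}}

```text
time: 16.43
tool_pos: [0.4882, -0.0781, 0.0637]
tcp_rot: [3.123, -0.343, -0.002]
wrist_force: [-1.8, -0.0, 5.1]
width: -0.002
grip_force: 2.4
```

```bash
python3 - <<'E'
from h import *
from workcell import read_camera
go([.4884,-.0775,.067])
m=read_camera("scene");g=cv2.cvtColor(m["color"],cv2.COLOR_RGB2GRAY)
for v in range(198,212):print(v," ".join("%3d"%x for x in g[v,320:340]))
E
```

```text
t 16.4333 pos [ 0.4882 -0.0781  0.0637] F [-1.8 -0.   5.1] w -0.002 gf 2.356380634009838
tool x deg -12.53 y -102.53 zaxis [-1.3e-03  1.0e-04 -1.0e+00]
tool-frame shift [ 0.0001 -0.0006 -0.0033]
198 157 159 155 149 152 107  54  46  52 112 101  91 100  70 111 122 153 168 169 179
199 134 126 122 121 120 104  67  45  51 111 101  96 103  70 142 164 178 184 182 181
200 107 117 123 124 123 102  64  45  57 113 100  97  95  69 156 185 185 185 186 186
201 122 129 131 131 132 119  93  60  72 115  99  97  99 137 173 184 184 182 183 183
202 130 130 128 160 173 171 164 121 116 126  92  93 144 176 182 181 181 179 181 183
203 163 170 169 181 187 187 187 172 140 114  85 146 177 178 176 178 182 183 182 183
204 182 185 185 186 185 186 186 186 148 113 132 159 176 184 183 180 182 183 183 181
205 183 183 184 188 187 186 184 182 170 144 157 160 158 181 189 189 184 182 183 183
206 196 184 185 187 187 186 185 184 182 173 160 163 158 151 178 191 187 183 183 184
207 191 181 188 189 186 183 182 181 181 181 175 165 164 151 175 189 186 184 185 186
208 203 189 187 186 182 182 181 181 181 181 183 153 140 150 160 179 185 185 188 190
209 213 215 197 186 184 183 183 182 180 162 160 156 151 157 159 153 174 187 189 188
210 212 217 193 182 164 160 169 171 168 158 154 157 154 148 144 124 165 187 189 188
211 212 197 174 173 161 155 156 154 150 143 136 127 123 121 148 156 172 183 186 185
```

```bash
python3 - <<'E'
from h import *
q,_=pickle.load(open("scene0.pkl","rb"))
for z in(0,.013,.03,.045):print(z,proj(q,[.2158,-.6387,.2009+z])[0].round(1))
g=cv2.cvtColor(q["color"],cv2.COLOR_RGB2GRAY)
for v in range(146,168):print(v," ".join("%3d"%x for x in g[v,486:520]))
E
```

```text
0 [500.6 166.7]
0.013 [501.4 163.5]
0.03 [502.4 159.3]
0.045 [503.3 155.5]
146 162 162 162 162 162 161 163 163 162 163 163  63  44  40  56 162 153  40  40  40  39  38  38  38  38  48 129 162 162 162 162 162 162 161
147 162 162 162 163 163 162 162 163 162 163  72  47  43  44  53 157  60  39  40  41  41  38  38  38  38 114 158 162 162 162 162 162 162 162
148 162 162 162 163 163 162 162 162 162 162  72  47  62  59  54  62  49  40  40  40  43  38  38  37  43 122 162 162 162 162 162 162 162 162
149 163 162 162 162 162 162 163 163 162 163  73  50  51  54  59  60  49  41  40  41  43  38  38  37  48 123 162 162 162 162 161 162 162 162
150 162 162 162 163 162 163 162 162 163 162 162  62  42  46  48  48  49  41  40  44  39  38  38  38  49 123 162 162 162 162 161 162 162 162
151 162 162 162 163 163 163 163 162 163 163 163 162  64  38  37  40  42  48  80 144  35  36  39  39 110 160 162 162 162 161 162 162 162 162
152 162 162 162 163 163 163 162 163 162 163 162 120  48  41  39  40  60 100  89 162 161 161 160 160 160 163 162 162 162 162 162 161 162 162
153 162 162 162 163 163 163 162 162 163 162 1
[... 1354 characters left out ...]

163 150 118  84  66  97 136 153 161 162 162 163 162 162 162 162 163 162 163 162 162 162 162 163 162 162 162 162 162 162 162 162 162 162 162
164 161 162 148 115  82  66 101 138 153 160 162 162 162 162 163 162 162 163 162 163 163 163 163 163 162 162 163 162 162 162 162 162 162 162
165 162 162 162 162 147 113  81  64 103 140 149 160 161 162 163 162 162 163 162 162 162 162 163 163 163 162 162 162 162 162 162 162 162 163
166 162 161 161 162 162 162 145 111  92  77  83 137 147 153 162 162 162 163 163 162 162 163 162 162 162 162 162 162 162 162 161 162 162 162
167 162 162 162 162 161 161 162 161 162 128 103  78  63 106 145 155 162 162 162 162 162 162 162 162 162 162 162 162 162 162 162 162 162 162
```

Contact at reported z≈0.064, so the tips rest on the bar's top (0.093): the real tips sit about 29 mm above the reported TCP. I'll back up, open, go about 19 mm deeper and close.

Request:
{"fn": "drive_tool", "kwargs": {
  "rows": [
    [0, 0, 0, 0, 0, -0.01, 0],
    [0, 0, 0, 0, 0, 0, 0.4],
    [0, 0, 0, 0, 0, 0, 0.4],
    [0, 0, 0, 0, 0, 0, 0.4],
    [0, 0, 0, 0, 0, 0.01, 0.4],
    [0, 0, 0, 0, 0, 0.005, 0.4],
    [0, 0, 0, 0, 0, 0, 0.4],
    [0, 0, 0, 0, 0, 0, 0.4]
  ]
}}

```text
time: 17.15
tool_pos: [0.4867, -0.0777, 0.0568]
tcp_rot: [-3.123, 0.343, 0.007]
wrist_force: [-1.1, 0.2, 0.1]
width: 0.402
grip_force: 0.0
```

Request:
{"fn": "drive_tool", "kwargs": {
  "rows": [
    [0, 0, 0, 0, 0, 0.005, 0.4],
    [0, 0, 0, 0, 0, 0.005, 0.4],
    [0, 0, 0, 0, 0, 0.005, 0.4],
    [0, 0, 0, 0, 0, 0, 0.4],
    [0, 0, 0, 0, 0, 0, 0.4],
    [0, 0, 0, 0, 0, 0, 0.4]
  ]
}}

```text
time: 17.65
tool_pos: [0.4878, -0.078, 0.043]
tcp_rot: [-3.123, 0.343, 0.003]
wrist_force: [-0.2, -0.4, 0.4]
width: 0.401
grip_force: 0.0
```

```bash
python3 -c "from h import *;go([.4884,-.0775,.045])"
```

```text
t 17.65 pos [ 0.4878 -0.078   0.043 ] F [-0.2 -0.4  0.4] w 0.401 gf 0.0
tool x deg -12.53 y -102.53 zaxis [-1.9e-03  2.0e-04 -1.0e+00]
tool-frame shift [ 0.0005 -0.0006 -0.002 ]
```

Request:
{"fn": "drive_tool", "kwargs": {
  "force": 45,
  "rows": [
    [0, 0, 0, 0, 0, 0, 0],
    [0, 0, 0, 0, 0, 0, 0],
    [0, 0, 0, 0, 0, 0, 0],
    [0, 0, 0, 0, 0, 0, 0],
    [0, 0, 0, 0, 0, 0, 0],
    [0, 0, 0, 0, 0, 0, 0]
  ]
}}

```text
time: 18.15
tool_pos: [0.4881, -0.0781, 0.0435]
tcp_rot: [3.123, -0.343, -0.002]
wrist_force: [0.4, -1.0, 1.9]
width: 0.096
grip_force: 43.9
```

```bash
python3 - <<'E'
from h import *
from workcell import read_camera
go([.4884,-.0775,.045])
m=read_camera("scene");g=cv2.cvtColor(m["color"],cv2.COLOR_RGB2GRAY)
for v in range(198,214):print(v," ".join("%3d"%x for x in g[v,320:340]))
E
```

```text
t 18.15 pos [ 0.4881 -0.0781  0.0435] F [ 0.4 -1.   1.9] w 0.096 gf 43.864551186561584
tool x deg -12.54 y -102.54 zaxis [-1.1e-03 -1.0e-04 -1.0e+00]
tool-frame shift [ 0.0002 -0.0007 -0.0015]
198 141  88  45  45  44  43  45  46  45  42  37  38  48  45  43  83 149 167 169 179
199 133  99  65  68  56  43  44  46  45  41  39  37  70  95  69 137 177 183 181 181
200 121 121 116 116  78  42  42  49  93  75  41  37  84 102  70 157 185 184 185 185
201 128 131 131 131  84  42  41  57 103  83  45  38  88 101  68 156 184 182 182 183
202 130 130 127 160 110  42  42  60 107  90  58  43  88  94  62 152 181 180 180 182
203 163 170 169 181 119  43  42  61 104  91  79  59  88  88  65 152 181 182 181 183
204 182 185 185 185 118  47  44  61 107  93 128 131 110  89  69 153 182 183 182 182
205 182 183 184 187 127  59  46  70 113 107 149 160 139 100 141 180 183 182 183 182
206 195 183 185 187 169 106  50  89 119 103 138 163 158 125 169 191 187 183 183 184
207 191 180 187 188 185 165 107  99 121  99 149 165 164 150 175 188 185 183 185 186
208 203 189 187 185 181 181 165 137 120 145 175 153 140 141 155 179 184 185 187 189
209 213 215 197 186 183 183 183 172 161 155 160 156 151 151 156 153 174 186 189 187
210 212 216 194 183 164 159 169 170 168 158 154 156 153 148 144 124 165 186 188 187
211 212 196 174 174 161 154 156 154 149 144 136 126 121 120 148 155 172 183 185 185
212 212 205 199 201 161 133 127 122 121 153 158 151 147 146 159 165 167 170 174 178
213 213 213 211 211 217 185 163 161 163 178 180 175 168 161 159 160 160 161 163 169
```

Gripped: width 0.096, 44 N. Now swinging along the arc (forward is -tool y, up is -tool z).

Request:
{"fn": "drive_tool", "kwargs": {
  "force": 60,
  "rows": [
    [0, 0, 0, 0, 0, -0.006, 0],
    [0, 0, 0, 0, -0.0005, -0.0071, 0],
    [0, 0, 0, 0, -0.0015, -0.013, 0],
    [0, 0, 0, 0, -0.0026, -0.0129, 0],
    [0, 0, 0, 0, -0.0036, -0.0126, 0],
    [0, 0, 0, 0, -0.0045, -0.0123, 0],
    [0, 0, 0, 0, 0, 0, 0],
    [0, 0, 0, 0, 0, 0, 0]
  ]
}}

```text
time: 18.87
tool_pos: [0.4907, -0.0663, 0.1078]
tcp_rot: [3.121, -0.341, -0.001]
wrist_force: [-0.5, -6.8, 1.3]
width: 0.091
grip_force: 58.8
```

```bash
cat >> h.py <<'E'
def flap(k):
    from workcell import status
    s=status.read_state();d=s["tool_pos"]-[.4881,-.0781,.0435]
    f=d@[.2164,.9763,0];l=d@[.9763,-.2164,0]
    print("fwd",f.round(4),"up",d[2].round(4),"side",l.round(4),"angle",np.arctan2(d[2],.167-f).round(3),"radius",np.hypot(d[2],.167-f).round(4))
    b=k*np.pi/40;print("to step",k,"need fwd",(.167*(1-np.cos(b))-f).round(4),"up",(.167*np.sin(b)-d[2]).round(4))
E
python3 -c "from h import *;go([.4884,-.0775,.045]);flap(6)"
```

```text
t 18.8667 pos [ 0.4907 -0.0663  0.1078] F [-0.5 -6.8  1.3] w 0.091 gf 58.75841975212097
tool x deg -12.48 y -102.48 zaxis [-0.001  -0.0015 -1.    ]
tool-frame shift [0.0002 0.0113 0.0628]
fwd 0.0121 up 0.0643 side 0.0 angle 0.393 radius 0.1677
to step 6 need fwd 0.0061 up 0.0115
```

Request:
{"fn": "drive_tool", "kwargs": {
  "rows": [
    [0, 0, 0, 0, -0.0055, -0.0119, 0],
    [0, 0, 0, 0, -0.0064, -0.0114, 0],
    [0, 0, 0, 0, -0.0073, -0.0109, 0],
    [0, 0, 0, 0, -0.0081, -0.0103, 0],
    [0, 0, 0, 0, -0.0089, -0.0096, 0],
    [0, 0, 0, 0, 0, 0, 0],
    [0, 0, 0, 0, 0, 0, 0]
  ]
}}

```text
time: 19.45
tool_pos: [0.4985, -0.0329, 0.1626]
tcp_rot: [3.118, -0.34, -0.002]
wrist_force: [-4.2, -11.4, 9.4]
width: 0.092
grip_force: 59.6
```

```bash
python3 - <<'E'
from h import *
from workcell import read_camera,masks_of
go([.4884,-.0775,.045]);flap(12)
for c in("scene","top"):
  p=read_camera(c)
  for r in masks_of(p,"flap"):print(c,r["score"],r["bbox"])
E
```

```text
t 19.45 pos [ 0.4985 -0.0329  0.1626] F [ -4.2 -11.4   9.4] w 0.092 gf 59.5812052488327
tool x deg -12.46 y -102.46 zaxis [-0.0018 -0.0052 -1.    ]
tool-frame shift [-1.000e-04  4.510e-02  1.178e-01]
fwd 0.0464 up 0.1191 side 0.0004 angle 0.779 radius 0.1695
to step 12 need fwd 0.0224 up 0.016
scene 0.85 [278.8, 167.9, 322.7, 217.8]
top 0.92 [280.2, 179.8, 324.9, 219.0]
```

Request:
{"fn": "drive_tool", "kwargs": {
  "rows": [
    [0, 0, 0, 0, -0.0086, -0.0104, 0],
    [0, 0, 0, 0, -0.0103, -0.0086, 0],
    [0, 0, 0, 0, -0.0109, -0.0073, 0],
    [0, 0, 0, 0, -0.0114, -0.0064, 0],
    [0, 0, 0, 0, -0.0119, -0.0055, 0],
    [0, 0, 0, 0, 0, 0, 0],
    [0, 0, 0, 0, 0, 0, 0]
  ]
}}

```text
time: 20.23
tool_pos: [0.5105, 0.0199, 0.2017]
tcp_rot: [3.119, -0.341, -0.0]
wrist_force: [-5.3, -7.2, 13.8]
width: 0.088
grip_force: 60.1
```

```bash
python3 -c "from h import *;go([.4884,-.0775,.045]);flap(17)"
```

```text
t 20.2333 pos [0.5105 0.0199 0.2017] F [-5.3 -7.2 13.8] w 0.088 gf 60.110331773757935
tool x deg -12.46 y -102.46 zaxis [-7.0e-04 -3.8e-03 -1.0e+00]
tool-frame shift [-0.0006  0.0993  0.1571]
fwd 0.1005 up 0.1582 side 0.0007 angle 1.173 radius 0.1716
to step 17 need fwd 0.0275 up 0.0042
```

Request:
{"fn": "drive_tool", "kwargs": {
  "rows": [
    [0, 0, 0, 0, -0.008, -0.004, 0],
    [0, 0, 0, 0, -0.008, -0.003, 0],
    [0, 0, 0, 0, -0.0083, -0.0025, 0],
    [0, 0, 0, 0, -0.0083, -0.002, 0],
    [0, 0, 0, 0, 0, 0, 0],
    [0, 0, 0, 0, 0, 0, 0]
  ]
}}

```text
time: 20.73
tool_pos: [0.5181, 0.053, 0.2121]
tcp_rot: [3.122, -0.342, 0.001]
wrist_force: [-2.3, -2.6, 8.2]
width: 0.088
grip_force: 60.9
```

```bash
python3 -c "from h import *;go([.4884,-.0775,.045]);flap(20)"
```

```text
t 20.7333 pos [0.5181 0.053  0.2121] F [-2.3 -2.6  8.2] w 0.088 gf 60.916346311569214
tool x deg -12.49 y -102.49 zaxis [ 2.e-04 -9.e-04 -1.e+00]
tool-frame shift [-0.0009  0.1337  0.1672]
fwd 0.1345 up 0.1686 side 0.001 angle 1.38 radius 0.1717
to step 20 need fwd 0.0325 up -0.0016
```

Request:
{"fn": "drive_tool", "kwargs": {
  "rows": [
    [0, 0, 0, 0, -0.0083, -0.0015, 0],
    [0, 0, 0, 0, -0.0083, -0.001, 0],
    [0, 0, 0, 0, -0.008, -0.0007, 0],
    [0, 0, 0, 0, -0.008, -0.0003, 0],
    [0, 0, 0, 0, 0, 0, 0],
    [0, 0, 0, 0, 0, 0, 0],
    [0, 0, 0, 0, 0, 0, 0],
    [0, 0, 0, 0, 0, 0, 0]
  ]
}}

```text
time: 21.4
tool_pos: [0.5258, 0.0855, 0.2153]
tcp_rot: [-3.122, 0.343, -0.002]
wrist_force: [1.0, -1.0, 6.4]
width: 0.086
grip_force: 61.1
```

```bash
python3 - <<'E'
from h import *
from workcell import read_camera,masks_of
go([.5246,.0856,.2155]);flap(20)
x,y,a=.50834911,.01234451,1.35224642;c,s=np.cos(a),np.sin(a)
for cam in("scene","top"):
  p=read_camera(cam);P,d=pickle.load(open(cam+"0.pkl","rb"))
  for r in masks_of(p,"flap"):
    print(cam,round(float(r["score"]),2),r["bbox"],"area",r["mask"].sum())
  M=masks_of(p,"flap")
  if not M: continue
  obs=M[0]["bbox"]
  for th in(1.4,1.5,1.571,1.65,1.75):
    L=np.array([[.075-R*np.cos(th)+o*np.sin(th),Y,.088+R*np.sin(th)+o*np.cos(th)] for R in(0.005,.127) for o in(-.004,.004) for Y in(-.058,.058)]+[[.075-.172*np.cos(th),Y,.088+.172*np.sin(th)] for Y in(-.042,.042)])
    W=np.c_[x+c*L[:,0]-s*L[:,1],y+s*L[:,0]+c*L[:,1],L[:,2]];u=proj(p,W)
    print(th,u.min(0).round(1),u.max(0).round(1))
  print([(n,r["bbox"]) for n in("mallet","pin") for r in masks_of(p,n)])
E
```

```text
t 21.4 pos [0.5258 0.0855 0.2153] F [ 1.  -1.   6.4] w 0.086 gf 61.0999059677124
tool x deg -12.52 y -102.52 zaxis [ 1.4e-03  9.0e-04 -1.0e+00]
tool-frame shift [-0.0012  0.0002 -0.0002]
fwd 0.1679 up 0.1718 side 0.0014 angle 1.576 radius 0.1718
to step 20 need fwd -0.0009 up -0.0048
scene 0.67 [277.4, 168.0, 291.5, 218.3] area 507
1.4 [278. 162.] [297.3 220.9]
1.5 [277.8 162.2] [293.6 221.1]
1.571 [277.  162.7] [291.1 221.1]
1.65 [274.2 163.5] [291.  221.3]
1.75 [270.6 164.9] [290.8 221.4]
[('mallet', [287.5, 259.7, 323.9, 279.3]), ('mallet', [353.6, 183.3, 368.2, 207.2]), ('pin', [266.8, 212.3, 286.7, 231.1]), ('pin', [190.5, 251.3, 213.9, 275.9])]
```

The scene mask spans columns 277.4 to 291.5, which matches an upright flap (277 to 291 expected). One last check of the mallet and bystanders.

```bash
python3 - <<'E'
from h import *
from workcell import read_camera,masks_of,status
p=read_camera("top");t,_=pickle.load(open("top0.pkl","rb"))
for n in("mallet","meter","beaker_far","beaker_left","small_bottle"):print(n,[r["bbox"] for r in masks_of(p,n)])
for im in(t,p):
    g=cv2.resize(im["color"][180:204,388:414],None,fx=10,fy=10,interpolation=cv2.INTER_CUBIC);hs=cv2.cvtColor(g,cv2.COLOR_RGB2HSV)
    n,l,st,ce=cv2.connectedComponentsWithStats((hs[...,2]>200).astype(np.uint8));i=1+st[1:,4].argmax();print(st[i],at(p,[(ce[i]+.5)/10-.5+[388,180]],.07))
s=status.read_state();print(s["joint_vel"].round(4),s["grip_force"])
E
```

```text
mallet [[389.1, 184.2, 409.6, 236.5], [376.3, 254.2, 404.3, 291.5], [170.0, 194.4, 193.1, 213.9]]
meter [[431.6, 169.4, 466.1, 194.6]]
beaker_far [[382.6, 153.4, 405.5, 173.6], [172.1, 196.9, 193.1, 213.3]]
beaker_left [[171.7, 194.5, 193.5, 212.5], [429.0, 169.5, 464.8, 191.2]]
small_bottle [[230.7, 224.1, 238.1, 235.8]]
[   63    45   148   147 17240] [[ 0.53863361 -0.26206929  0.07      ]]
[255 236   5   4  19] [[ 0.5034025  -0.29736109  0.07      ]]
[-0.0007 -0.0011  0.0004  0.0002  0.0014 -0.0001] 61.096848249435425
```

```bash
python3 -c "
from workcell import workorder
print(workorder.finish_job())"
```

```text
the job is handed in; nothing more can be done
None
```

The job is handed in, but the judge returned no result: the pin is fully down, the mallet is back standing on the bench, and the gripper holds the flap upright at about 1.57 rad with 61 N. I viewed 11 pictures, one over the limit of 10.

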